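# Fetch the sealing clay from behind the vessels in the bench rack

## Robot

A 6-joint arm with a two-finger parallel gripper is mounted at the origin on a cart in front of the work surface, level with it; the furniture and walls round the work are solid. World frame = base frame: x ahead of the robot, y to its left, z up, the work surface at z = 0. Lengths are in m, angles in rad, forces in N, time in s.
With the tool pointing down it reaches from about 0.325 to 0.775 m from the base axis. Payload 5.5 kg.
Tool frame: the origin (TCP) lies on the centre line of the jaws, within the pads' length; the fingertips stand 22 mm ahead of it and the grasp point (between the pads) lies 3 mm ahead of it (robot.tip_extent is the distance from the TCP to the fingertips, in m); z points along the fingers, y is the line along which they close (so a half turn about z gives the same grasp; the last joint's range is limited). The gripper opens to 85 mm and grips with 20 to 120 N. Pads are 22 mm wide; open, the fingers measure 114 mm over their backs; the gripper's body (76 mm by 85 mm) begins 54 mm behind the grasp point. The pads swing forward as they close: fully open they stand 13 mm farther back than shut.
Start: joints at [-1.204, 0.091, 1.231, -0, 1.82, -0.057], TCP at [0.247, -0.547, 0.253] pointing down, gripper open.
Joint ranges: [-2.87, 2.87], [-0.86, 2.18], [0.17, 2.46], [-1.51, 4.65], [0.06, 2.69], [-2.65, 2.65]. Speed limits (rad/s): [2.57, 2.57, 3.01, 3.14, 3.14, 3.14].

## Interface

Orientations are given as a rotation vector (axis times angle).
In Python, from rig import robot gives the robot as it stands. The module is installed in compiled form; this text tells all that it offers.
- The arm moves only by the shell command python3 -m jog 'ROWS'. ROWS is JSON, a list of rows, each a list of 7 numbers: the gripper command: -1 is shut, 1 is fully open, values between are in proportion, then the shift along the tool's x, y, z each as a share of 0.08 m, from -1 to 1, then the turn, a rotation vector about the tool's x, y, z each as a share of pi rad, from -1 to 1. In form: [[fingers, dx, dy, dz, wx, wy, wz], ...]. A call has 1 to 12 rows; each row is the pose to reach, as a shift and turn from the pose commanded when the call began, along the tool's axes at that moment, turning the shorter way round; what a row does not reach only later rows make up. A row lasts 1/10 s, in which the tool goes at most 50 mm and 8.59 degrees, less where a joint would pass 70% of its speed; a pose out of reach is approached as far as the arm can. A call with a number of a shift or a turn outside -1 to 1 is refused whole. A call with a gripper value outside its range is refused whole. The fingers move at their own pace and stop on an object; the grip force is fixed at half the most. Time passes only in rows, so rows that repeat a pose let the fingers close. It gives the time, the measured TCP pose, the force, the opening and the grip force at its end, in the units of the state.
- robot.sense(): the state, without advancing time (a new reading comes with each control period).
- robot.camera(name): name is "side" or "top" or "wrist"; returns a dict with "color" (420x560x3 uint8, red, green, blue), "z_map" (420x560 float32, m along the optical axis (not along the pixel's ray), 0 where there is no reading), "intrinsics" (3x3 intrinsics, pixels), "world_from_camera" (4x4, takes a point from camera to world coordinates). Camera axes: x right, y up, looking along -z (the intrinsics and any distortion apply to the point x, -y, -z); pixel columns grow to the right and rows downward; lengths in m; the calibration is good to about 2 mm. A picture is of the moment at which its call begins.
- robot.sign_off(): hands the job in; it is judged then, once.
The state is a dict: "time_s": time; "joints": joint angles; "qd": joint speeds; "tau": joint torques, N m; "eef_pos": TCP position; "tool_rot": TCP orientation; "contact_force": force on the tool from outside, world axes, zero at the start; "ft_torque": the same for the moment, N m; "finger_gap": finger opening in m; "grip_force": force on a finger pad.
Only numpy, scipy, OpenCV 4.12 (cv2) and the standard library are available. Lean on these libraries where they do the work, as an engineer would, in place of code of your own. Each camera call takes 0.05 s, during which the arm holds its last target. There are 200 camera calls.

## Task

The sealing-clay tray is needed for the blood tube on the grey board, but it lies at the back of the white rack, boxed in by three vessels. Set all three vessels (strip tub, cup, dropper bottle) aside upright on the steel side tray, lay the clay tray the right way up in the empty pocket of the grey board, then put every vessel back into the very well of the rack it came from, standing upright. Do not knock over the vessels, or the timer and the capillary vial standing by.

Things in the scene. Friction and masses are not known exactly. Their poses are not given: they have to be found in the camera images.
- rack: White plastic rack, fixed, 110 (x) x 194 (y) x 16 mm, left or right (may swap with the side tray). Origin: centre of underside; x to its back, y along it. Three round wells, 52 mm diameter, floors 6 mm up, at rack x -21, y -60, 0, +60 mm. Behind, at x +29, y 0, a pocket 36 (x) x 96 (y) mm, floor 12 mm up, holds the clay tray. Which vessel starts in which well varies; each returns to its own.
- side_tray: Pressed steel side tray, empty, fixed, 100 (x) x 206 (y) mm, floor 2 mm above the worktop, rim 12 mm high; left or right (may swap with the rack). Origin: centre of the underside; y along its length. The three vessels are parked here, anywhere inside the rim.
- board: Grey plastic sealing board, fixed, 116 (x) x 120 (y) x 11 mm high, back left between the mixer (115 mm high, left) and the bench centrifuge (145 mm high, right): carry well over these. Origin: centre of the underside; x to the back. A fixed blood tube, 86 mm long, lies along y in a groove at board x +40 mm, its top 20 mm above the worktop; the empty pocket is in the front half.
- board_pocket (a point): Centre of the empty pocket's floor on the grey board, 6 mm above the worktop and 26 mm in front of the board's centre. The pocket is 40 (along board x) x 95 mm (along board y) and 5 mm deep with a small chamfer. Axes as the board's.
- clay_tray: Low dark blue tray of sealing clay with a pale perforated face, 30 (x) x 85 (y) x 14 mm high, a solid block, about 50 g. Origin: centre of the underside; long axis y. It starts in the rack's rear pocket, standing out 10 mm above the rack; grip it across its 30 mm width. Either end may face either way in the board's pocket.
- strip_tub: Tall white tub of test strips with a white push lid and a blue label band, 107 mm high; body about 42 mm across up to 88 mm height, reaching from -19 to +23 mm along its own x; lid 48 (x) x 44 (y) mm. Origin: centre of the underside, z up. About 45 g.
- cup: White sample cup with a white screw lid, 63 mm high; body 44 mm in diameter up to 52 mm height, lid 51 mm in diameter above. Origin: centre of the underside, z up. About 30 g.
- dropper: Dropper bottle with a black nozzle cap, 84 mm high; body 37 mm in diameter, its shoulder narrowing above about 50 mm height towards the 20 mm cap. Origin: centre of the underside, z up. About 60 g.
- timer: White wind-up timer with a red dial, 60 x 60 x 39 mm, a loose bystander between rack and side tray. Origin: centre of the underside.
- vial: Slim clear vial of capillaries with a red cap, 21 mm in diameter, 90 mm high, a loose bystander standing between rack and side tray. Origin: centre of the underside, z up.

How it is judged:
On the way, in this order (a step that is already met when the one before it is completed fails the run):
1. strip tub, cup and dropper bottle all stand upright inside the side tray (x of strip_tub in the frame of side_tray between -0.045 and 0.045 m and y of strip_tub in the frame of side_tray between -0.098 and 0.098 m and z of each of strip_tub, cup, dropper in the frame of side_tray below 0.008 m and angle between each of strip_tub, cup, dropper's own z axis and vertical below 0.15 rad and linear speed of each of strip_tub, cup, dropper below 0.03 m/s and x of cup in the frame of side_tray between -0.045 and 0.045 m and y of cup in the frame of side_tray between -0.098 and 0.098 m and x of dropper in the frame of side_tray between -0.045 and 0.045 m and y of dropper in the frame of side_tray between -0.098 and 0.098 m), for 0.2 s.
2. the clay tray lies flat in the board's pocket while the three vessels are still on the side tray (horizontal distance between clay_tray and board_pocket below 0.01 m and z of clay_tray in the frame of board_pocket below 0.004 m and angle between clay_tray's own z axis and vertical below 0.1 rad and angle between the y axis of clay_tray and the y axis of board, either way round below 0.2 rad and linear speed of clay_tray below 0.02 m/s and x of strip_tub in the frame of side_tray between -0.045 and 0.045 m and y of strip_tub in the frame of side_tray between -0.098 and 0.098 m and z of each of strip_tub, cup, dropper in the frame of side_tray below 0.008 m and x of cup in the frame of side_tray between -0.045 and 0.045 m and y of cup in the frame of side_tray between -0.098 and 0.098 m and x of dropper in the frame of side_tray between -0.045 and 0.045 m and y of dropper in the frame of side_tray between -0.098 and 0.098 m), for 0.2 s.
At the end, for the whole second after the job is handed in: Clay tray flat, right way up, in the board's pocket (centre within 10 mm, at most 4 mm above its floor, aligned within 0.2 rad); tub, cup and dropper bottle each upright (0.1 rad) within 13 mm of where each stood at the start; all at rest (horizontal distance between clay_tray and board_pocket below 0.01 m and z of clay_tray in the frame of board_pocket below 0.004 m and angle between each of clay_tray, strip_tub, cup, dropper's own z axis and vertical below 0.1 rad and angle between the y axis of clay_tray and the y axis of board, either way round below 0.2 rad and linear speed of each of clay_tray, strip_tub, cup, dropper below 0.02 m/s and distance of each of strip_tub, cup, dropper from where it was at the start of the episode below 0.013 m); the robot touches nothing.
It fails at once if a vessel is tipped over (angle between any of strip_tub, cup, dropper's own z axis and vertical above 0.7 rad).
It fails at once if the clay tray is turned over (angle between clay_tray's own z axis and vertical above 1 rad).
It fails at once if the capillary vial or the timer is knocked over (angle between any of vial, timer's own z axis and vertical above 0.5 rad).
It also fails if it takes over 134 s, if anything falls off the work surface, if the arm or the gripper's body presses on something with over 40 N, if the wrist force passes 120 N, or if a joint passes its speed limit or range.

## Working session

There is one attempt and no reset: what is moved stays moved. The work goes in short steps, Python scripts to look and compute and a shell command to move; the robot and the scene stay as the last step left them, time stands still between calls to the robot, and variables do not carry over. Pictures are saved under pics/ and viewed, at most 14 in all, crops included, and the job is handed in when it is done.

```bash
mkdir -p pics
cat > h.py <<'E'
import numpy as np, cv2
from rig import robot
from scipy.spatial.transform import Rotation as R
def shot(cam,name):
    c=robot.camera(cam); cv2.imwrite(f'pics/{name}.png',c['color'][:,:,::-1]); np.savez(f'pics/{name}.npz',**c); return c
def pts(c):
    z=c['z_map'];K=c['intrinsics'];v,u=np.mgrid[:z.shape[0],:z.shape[1]]
    P=np.stack([(u-K[0,2])/K[0,0]*z,-(v-K[1,2])/K[1,1]*z,-z],-1)
    T=c['world_from_camera'];return P@T[:3,:3].T+T[:3,3]
E
python3 - <<'E'
from h import *
for n in('top','side'):
    c=shot(n,n+'0');print(n,c['world_from_camera'].round(3).tolist(),c['intrinsics'].round(1).tolist())
s=robot.sense();print(s)
E
```

```text
top [[0.01, 0.987, -0.159, 0.334], [-1.0, 0.007, -0.016, -0.077], [-0.015, 0.159, 0.987, 1.038], [0.0, 0.0, 0.0, 1.0]] [[458.2, 0.0, 285.4], [0.0, 458.2, 207.2], [0.0, 0.0, 1.0]]
side [[-0.996, 0.051, -0.072, 0.42], [-0.088, -0.642, 0.762, 0.64], [-0.007, 0.765, 0.644, 0.64], [0.0, 0.0, 0.0, 1.0]] [[418.4, 0.0, 280.3], [0.0, 418.4, 207.2], [0.0, 0.0, 1.0]]
{'time_s': 0.1, 'joints': array([-1.20369323e+00,  9.17719801e-02,  1.23176946e+00, -4.19010865e-07,
        1.81983141e+00, -5.67390399e-02]), 'qd': array([-1.82863945e-05, -7.91715226e-04, -4.12538028e-03,  3.43545273e-04,
       -1.12627512e-03,  4.23829222e-04]), 'tau': array([ 2.37311608e-03, -4.60215783e+01, -4.19219542e+01, -4.59844080e-05,
        1.05985245e-02, -7.62292416e-06]), 'eef_pos': array([ 0.246655  , -0.54670832,  0.25226861]), 'tool_rot': array([-3.06959158e+00, -6.60427412e-01,  4.32588132e-04]), 'contact_force': array([-0.3461783 , -0.02806915, -0.4540506 ]), 'ft_torque': array([ 0.02206309,  0.02519987, -0.00485308]), 'grip_force': 0.0, 'finger_gap': 0.08534690208812162}
```

View pics/top0.png

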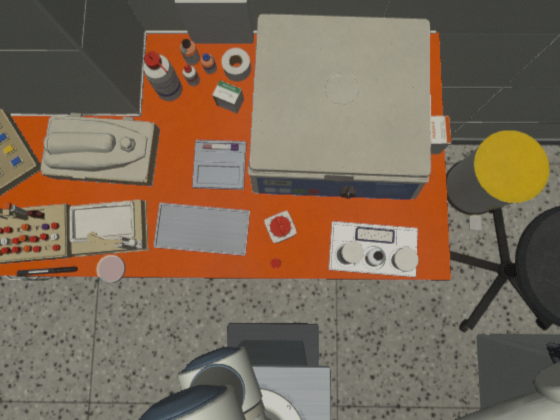

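View pics/side0.png

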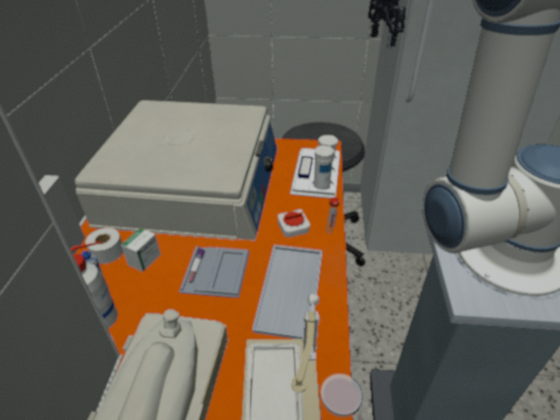

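Top view: rack at right (330–417, 222–275) with vessels at (352,252), dropper at (376,256), (405,259), clay at (375,235); side tray at (202,228), board at (218,165), timer at (280,227), vial at (276,263). The side view shows that the near (left) vessel is the tub, and the far one is the cup.

Run:
```python
from h import *
c=dict(np.load('pics/top0.npz'));P=pts(c);hsv=cv2.cvtColor(c['color'],cv2.COLOR_RGB2HSV)
def reg(u0,u1,v0,v1,z0,z1,n,m=None):
    Q=P[v0:v1,u0:u1];k=(Q[...,2]>z0)&(Q[...,2]<z1)
    if m is not None:k&=m[v0:v1,u0:u1]
    q=Q[k];
    (cx,cy),(w,h),a=cv2.minAreaRect(q[:,:2].astype(np.float32))
    print(n,len(q),'med z',np.median(q[:,2]).round(4),'mean',q.mean(0).round(4),'rect',round(cx,4),round(cy,4),round(w,4),round(h,4),round(a,1))
notorange=~((hsv[...,1]>150)&(hsv[...,0]<15))
reg(335,366,236,268,.095,.13,'tub lid')
reg(390,420,240,275,.05,.075,'cup lid')
reg(364,390,244,270,.06,.1,'drop cap')
reg(325,422,218,278,.008,.02,'rack',notorange)
reg(350,400,222,246,.021,.04,'clay')
reg(150,252,200,258,-.01,.03,'side tray',notorange)
reg(188,250,136,192,-.01,.03,'board',notorange)
reg(262,300,208,246,.025,.06,'timer')
reg(262,290,250,272,.07,.11,'vial')
reg(95,128,250,285,.0,.2,'thing',notorange)
reg(40,160,110,190,.05,.3,'mixer');reg(245,435,10,200,.1,.3,'centri')
cv2.imwrite('pics/z.png',cv2.resize(c['color'][195:285,130:430,::-1],None,fx=2.6,fy=2.6,interpolation=2))
b=(hsv[...,0]>100)&(hsv[...,0]<130)
print('table z',np.median(P[200:270,255:262,2]))
```

```text
tub lid 403 med z 0.1127 mean [ 0.3919 -0.1971  0.1122] rect 0.3927 -0.1977 0.0435 0.0429 75.6
cup lid 470 med z 0.07 mean [ 0.3815 -0.3142  0.0698] rect 0.3811 -0.3151 0.048 0.0509 0.8
drop cap 226 med z 0.0675 mean [ 0.3873 -0.2532  0.0721] rect 0.3878 -0.2551 0.035 0.0338 17.0
rack 1979 med z 0.0163 mean [ 0.411  -0.2546  0.0158] rect 0.4073 -0.2573 0.1917 0.1089 85.9
clay 494 med z 0.0245 mean [ 0.4367 -0.2586  0.0247] rect 0.434 -0.2587 0.0857 0.0361 86.0
side tray 4242 med z 0.0029 mean [0.4504 0.1306 0.0037] rect 0.4512 0.1313 0.2142 0.1062 85.4
board 2554 med z 0.0096 mean [0.5994 0.0946 0.0097] rect 0.6018 0.0924 0.1316 0.1202 88.6
timer 375 med z 0.0279 mean [ 0.454  -0.0489  0.0292] rect 0.4537 -0.0487 0.0541 0.0546 26.7
vial 83 med z 0.0901 mean [ 0.3697 -0.0418  0.0902] rect 0.3694 -0.0421 0.0186 0.0186 1.5
thing 794 med z 0.0144 mean [0.3637 0.3294 0.0151] rect 0.3632 0.3291 0.0704 0.0753 0.6
mixer 6444 med z 0.0804 mean [0.6169 0.3505 0.0779] rect 0.626 0.3616 0.2418 0.1498 86.0
centri 29065 med z 0.143 mean [ 0.7058 -0.1748  0.1418] rect 0.7275 -0.1615 0.3945 0.3857 88.7
table z 0.0007750009613477493
```

View pics/z.png

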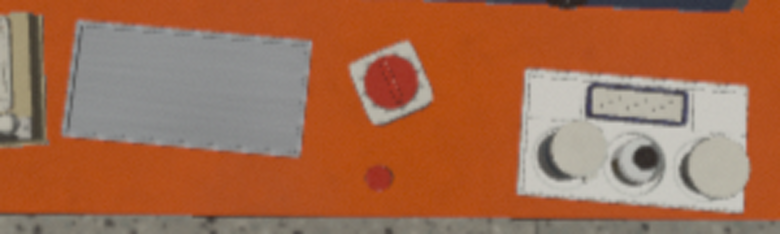

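Crop: tub in the left well, dropper in the middle, cup in the right well; the clay's long side runs along the rack. The tool turned to yaw 86° matches the rack axes (tool x = rack y, tool y = rack x).

```bash
cat >> h.py <<'E'
def to(x,y,z):
    s=robot.sense();r=R.from_rotvec(s['tool_rot']);m=r.as_matrix()
    print('pos',s['eef_pos'].round(4),'toolx yaw',np.degrees(np.arctan2(m[1,0],m[0,0])).round(2),'zax',m[:,2].round(3),'share',(m.T@(np.array([x,y,z])-s['eef_pos'])/.08).round(3))
E
python3 -m jog '[[1,0.5,-0.5,0,0,0,-0.05],[1,1,-0.95,0,0,0,-0.343],[1,1,-0.95,0,0,0,-0.343],[1,1,-0.95,0,0,0,-0.343],[1,1,-0.95,0,0,0,-0.343],[1,1,-0.95,0,0,0,-0.343],[1,1,-0.95,0,0,0,-0.343],[1,1,-0.95,0,0,0,-0.343],[1,1,-0.95,0,0,0,-0.343],[1,1,-0.95,0,0,0,-0.343],[1,1,-0.95,0,0,0,-0.343]]'
python3 -c "
from h import *
to(.3915,-.197,.252)"
```

```text
time_s: 1.2
eef_pos: [0.2884, -0.4448, 0.2532]
tool_rot: [-2.299, -2.141, -0.0]
contact_force: [-0.3, 0.3, -0.4]
finger_gap: 0.085
grip_force: 0.0
pos [ 0.2884 -0.4448  0.2532] toolx yaw 85.92 zax [-0.  0. -1.] share [3.181 1.065 0.015]
```

```bash
python3 -m jog '[[1,0.5,0.3,0,0,0,0],[1,1,0.6,0,0,0,0],[1,1,0.6,0,0,0,0]]' >/dev/null
python3 -m jog '[[1,0.5,0.3,0,0,0,0],[1,1,0.465,0,0,0,0],[1,1,0.465,0,0,0,0],[1,1,0.465,0,0,0,0]]'
python3 - <<'E'
from h import *
to(.3915,-.197,.252)
c=shot('wrist','w1');P=pts(c);print(c['world_from_camera'].round(3).tolist())
k=np.abs(P[...,2]-.113)<.006
for n,z0,z1 in(('tub',.105,.12),('cup',.062,.075),('drop',.08,.1)):
    m=((P[...,2]>z0)&(P[...,2]<z1)&(c['z_map']>0)&(P[...,0]<.45)&(P[...,0]>.33)).astype(np.uint8)
    N,l,st,ce=cv2.connectedComponentsWithStats(m)
    for i in range(1,N):
        if st[i,4]>150:
            q=P[l==i];print(n,st[i],q.mean(0).round(4),cv2.minAreaRect(q[:,:2].astype(np.float32)))
E
```

```text
time_s: 1.9
eef_pos: [0.3846, -0.291, 0.2535]
tool_rot: [2.296, 2.144, -0.001]
contact_force: [-0.7, -0.7, 0.1]
finger_gap: 0.0855
grip_force: 0.0
pos [ 0.3846 -0.291   0.2535] toolx yaw 86.08 zax [ 0.    -0.001 -1.   ] share [1.178 0.005 0.018]
[[0.998, 0.066, 0.021, 0.39], [-0.069, 0.949, 0.309, -0.212], [0.0, -0.31, 0.951, 0.374], [0.0, 0.0, 0.0, 1.0]]
tub [ 255   54   61   61 2789] [ 0.3928 -0.1971  0.1122] ((0.3931919038295746, -0.1971767544746399), (0.04342428967356682, 0.04354538023471832), 65.33088684082031)
cup [267 134  36  36 638] [ 0.3875 -0.2526  0.0653] ((0.3877633512020111, -0.2544473707675934), (0.03374657407402992, 0.03381387144327164), 86.35411834716797)
cup [ 258  187   50   49 1898] [ 0.3819 -0.313   0.069 ] ((0.3816099464893341, -0.31379061937332153), (0.049317244440317154, 0.04986870288848877), 86.41107177734375)
drop [275 144  22  21 357] [ 0.3883 -0.2536  0.084 ] ((0.3886270225048065, -0.25406572222709656), (0.018354028463363647, 0.019144194200634956), 86.68779754638672)
```

View pics/w1.png

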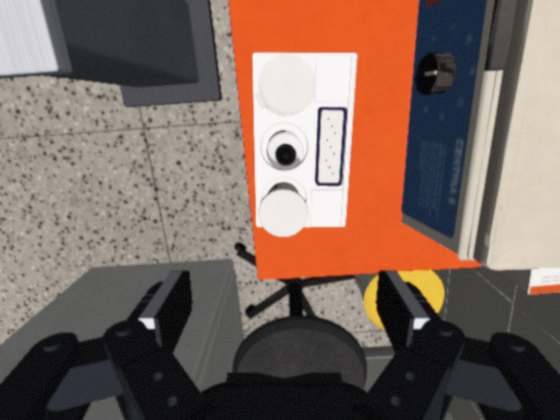

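Wrist view: cup at (283,213), dropper at (285,150), tub at (287,85), clay (331,147), all consistent with the top-view numbers. Cup first: descend and grip its lid.

```bash
python3 -m jog '[[1,-0.28,-0.016,0.5,0,0,0],[1,-0.28,-0.016,1,0,0,0],[1,-0.28,-0.016,1,0,0,0]]' >/dev/null
python3 -m jog '[[1,0,0,0.5,0,0,0],[1,0,0,1,0,0,0],[1,0,0,1,0,0,0],[1,0,0,1,0,0,0]]'
python3 -c "
from h import *
to(.3818,-.3135,.0665)"
```

```text
time_s: 2.65
eef_pos: [0.3817, -0.3141, 0.0952]
tool_rot: [2.298, 2.142, -0.0]
contact_force: [-0.1, -0.2, 0.1]
finger_gap: 0.0851
grip_force: 0.0
pos [ 0.3817 -0.3141  0.0952] toolx yaw 85.97 zax [ 0.    -0.001 -1.   ] share [0.008 0.    0.359]
```

```bash
python3 -m jog '[[1,0,0,0.2,0,0,0],[1,0,0,0.36,0,0,0],[1,0,0,0.36,0,0,0],[-1,0,0,0.36,0,0,0],[-1,0,0,0.36,0,0,0],[-1,0,0,0.36,0,0,0],[-1,0,0,0.36,0,0,0],[-1,0,0,0.36,0,0,0],[-1,0,0,0.36,0,0,0],[-1,0,0,0.36,0,0,0],[-1,0,0,0.36,0,0,0],[-1,0,0,0.36,0,0,0]]'
```

```text
time_s: 3.85
eef_pos: [0.3822, -0.3138, 0.0657]
tool_rot: [2.295, 2.141, 0.0]
contact_force: [0.1, -1.4, 5.5]
finger_gap: 0.047
grip_force: 61.9
```

```bash
python3 -m jog '[[-1,0,0,-0.25,0,0,0],[-1,0,0,-0.5,0,0,0],[-1,0,0,-0.75,0,0,0],[-1,0,0,-1,0,0,0],[-1,0,0,-1,0,0,0]]'
python3 -m jog '[[-1,0,0,-0.5,0,0,0],[-1,0,0,-1,0,0,0],[-1,0,0,-1,0,0,0]]'
python3 -c "
from h import *
c=shot('wrist','w2')"
```

```text
time_s: 4.35
eef_pos: [0.3826, -0.3141, 0.1473]
tool_rot: [2.294, 2.14, 0.001]
contact_force: [0.0, -0.5, -0.2]
finger_gap: 0.0472
grip_force: 61.8
time_s: 4.65
eef_pos: [0.3828, -0.3144, 0.2295]
tool_rot: [2.291, 2.137, 0.001]
contact_force: [-0.7, 0.3, 0.2]
finger_gap: 0.0474
grip_force: 61.9
```

View pics/w2.png

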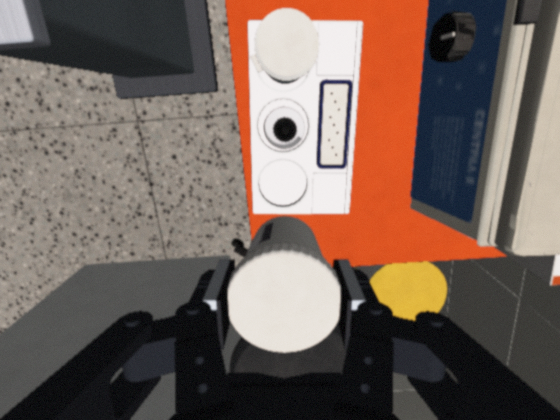

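The cup is held upright at (283,300); its well (283,183) is empty. Carrying it to the side tray.

```bash
python3 -m jog '[[-1,0.25,0,0,0,0,0],[-1,0.6,0.2,0,0,0,0],[-1,1,0.4,0,0,0,0]]' >/dev/null
python3 -m jog '[[-1,0.5,0,0,0,0,0],[-1,1,0,0,0,0,0]]' >/dev/null
python3 -m jog '[[-1,0.5,0,0,0,0,0],[-1,1,0,0,0,0,0]]' >/dev/null
python3 -m jog '[[-1,0.5,0,0,0,0,0],[-1,1,0,0,0,0,0]]' >/dev/null
python3 -m jog '[[-1,0.4,0,0,0,0,0],[-1,0.75,0,0,0,0,0],[-1,1,0,0,0,0,0],[-1,1,0,0,0,0,0],[-1,1,0,0,0,0,0],[-1,1,0,0,0,0,0]]'
python3 -c "
from h import *
to(.4410,.0875,.0635)"
```

```text
time_s: 6.2
eef_pos: [0.4411, 0.0827, 0.2234]
tool_rot: [-2.298, -2.142, 0.003]
contact_force: [0.3, -0.8, -0.2]
finger_gap: 0.0474
grip_force: 61.9
pos [0.4411 0.0827 0.2234] toolx yaw 85.97 zax [-0.002 -0.001 -1.   ] share [ 0.061 -0.002  1.998]
```

```bash
python3 -m jog '[[-1,0,0,0.4,0,0,0],[-1,0,0,0.8,0,0,0],[-1,0,0,1,0,0,0],[-1,0,0,1,0,0,0]]' >/dev/null
python3 -m jog '[[-1,0,0,0.4,0,0,0],[-1,0,0,0.7,0,0,0],[-1,0,0,0.88,0,0,0],[-1,0,0,0.95,0,0,0],[-1,0,0,1,0,0,0],[-1,0,0,1,0,0,0],[-1,0,0,1,0,0,0]]'
```

```text
time_s: 7.3
eef_pos: [0.442, 0.0836, 0.0657]
tool_rot: [2.296, 2.142, 0.002]
contact_force: [0.6, -0.6, -0.6]
finger_gap: 0.0473
grip_force: 61.9
```

```bash
python3 -m jog '[[-1,0,0,0.02,0,0,0],[-1,0,0,0.04,0,0,0],[-1,0,0,0.04,0,0,0],[-1,0,0,0.04,0,0,0]]'
```

```text
time_s: 7.7
eef_pos: [0.4417, 0.0835, 0.0617]
tool_rot: [2.297, 2.143, 0.001]
contact_force: [0.6, 1.1, 1.3]
finger_gap: 0.0473
grip_force: 62.0
```

Touching the floor. Release slowly, then rise.

```bash
python3 -m jog '[[0.3,0,0,0,0,0,0],[0.3,0,0,0,0,0,0],[0.6,0,0,0,0,0,0],[1,0,0,0,0,0,0],[1,0,0,0,0,0,0],[1,0,0,0,0,0,0],[1,0,0,-0.5,0,0,0],[1,0,0,-1,0,0,0],[1,0,0,-1,0,0,0]]'
python3 -m jog '[[1,0,0,-0.5,0,0,0],[1,0,0,-1,0,0,0],[1,0,0,-1,0,0,0],[1,0,0,-1,0,0,0]]'
python3 - <<'E'
from h import *
to(.3930,-.1972,.225)
c=shot('wrist','w3');c=shot('top','t3');P=pts(c)
Q=P[195:260,150:255].reshape(-1,3);q=Q[(Q[:,2]>.055)&(Q[:,2]<.075)];print(q.mean(0),cv2.minAreaRect(q[:,:2].astype(np.float32)))
E
```

```text
time_s: 8.6
eef_pos: [0.444, 0.0838, 0.1478]
tool_rot: [2.293, 2.139, 0.013]
contact_force: [0.3, 0.1, -0.3]
finger_gap: 0.0855
grip_force: 0.0
time_s: 9.0
eef_pos: [0.4418, 0.0836, 0.2219]
tool_rot: [2.296, 2.142, 0.003]
contact_force: [-0.1, -0.4, -0.7]
finger_gap: 0.0853
grip_force: 0.0
pos [0.4418 0.0836 0.2219] toolx yaw 86.02 zax [ 0.002  0.    -1.   ] share [-3.543 -0.365 -0.04 ]
[0.44062961 0.07880256 0.06564052] ((0.44183146953582764, 0.07865095138549805), (0.049379099160432816, 0.04314897581934929), 10.972865104675293)
```

View pics/t3.png

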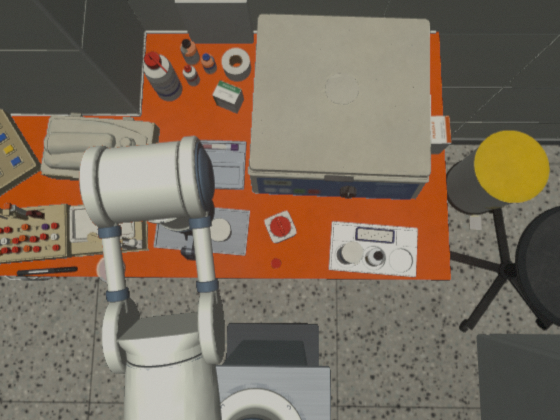

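The cup stands in the tray at (220,229). Next, the tub.

```bash
python3 -m jog '[[1,-0.5,-0.2,0,0,0,0],[1,-1,-0.365,0,0,0,0]]' >/dev/null
python3 -m jog '[[1,-0.5,0,0,0,0,0],[1,-1,0,0,0,0,0]]' >/dev/null
python3 -m jog '[[1,-0.5,0,0,0,0,0],[1,-1,0,0,0,0,0]]' >/dev/null
python3 -m jog '[[1,-0.5,0,0,0,0,0],[1,-0.543,0,0.3,0,0,0],[1,-0.543,0,0.6,0,0,0],[1,-0.543,0,0.6,0,0,0],[1,-0.543,0,0.6,0,0,0]]'
python3 -c "
from h import *
to(.3930,-.1972,.105)"
```

```text
time_s: 10.2
eef_pos: [0.392, -0.1968, 0.1722]
tool_rot: [-2.295, -2.141, 0.001]
contact_force: [0.4, 0.4, 0.9]
finger_gap: 0.0855
grip_force: 0.0
pos [ 0.392  -0.1968  0.1722] toolx yaw 86.03 zax [-0.002  0.002 -1.   ] share [-0.005  0.015  0.84 ]
```

```bash
python3 -m jog '[[1,0,0.01,0.4,0,0,0],[1,0,0.01,0.7,0,0,0],[1,0,0.01,0.84,0,0,0],[1,0,0.01,0.84,0,0,0],[-1,0,0.01,0.84,0,0,0],[-1,0,0.01,0.84,0,0,0],[-1,0,0.01,0.84,0,0,0],[-1,0,0.01,0.84,0,0,0],[-1,0,0.01,0.84,0,0,0],[-1,0,0.01,0.84,0,0,0],[-1,0,0.01,0.84,0,0,0],[-1,0,0.01,0.84,0,0,0]]'
python3 -m jog '[[-1,0,0,-0.25,0,0,0],[-1,0,0,-0.5,0,0,0],[-1,0,0,-0.75,0,0,0],[-1,0,0,-1,0,0,0],[-1,0,0,-1,0,0,0]]'
python3 -c "
from h import *
c=shot('side','s4')
z=c['color'][60:260,220:420];cv2.imwrite('pics/s4c.png',cv2.resize(z[:,:,::-1],None,fx=2.5,fy=2.5))"
```

```text
time_s: 11.4
eef_pos: [0.3944, -0.1979, 0.1082]
tool_rot: [2.294, 2.14, 0.002]
contact_force: [0.5, -0.4, 5.4]
finger_gap: 0.043
grip_force: 60.4
time_s: 11.9
eef_pos: [0.3944, -0.1979, 0.1894]
tool_rot: [2.293, 2.139, 0.002]
contact_force: [0.7, -0.8, -0.3]
finger_gap: 0.0437
grip_force: 60.9
```

View pics/s4c.png

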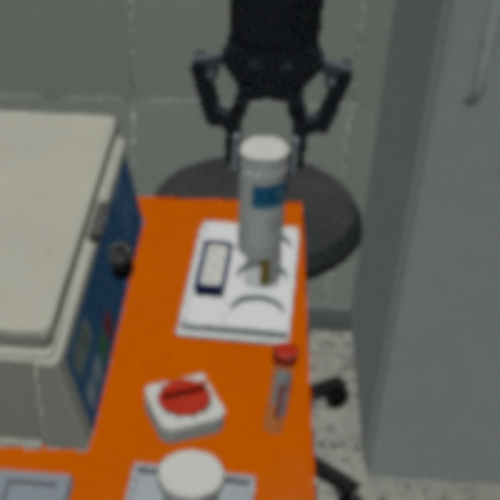

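The tub hangs upright (lid at crop (264,150)). Carry on.

```bash
python3 -m jog '[[-1,0,0,-0.5,0,0,0],[-1,0.3,0.1,-1,0,0,0],[-1,0.65,0.2,-1,0,0,0],[-1,1,0.4,-1,0,0,0]]' >/dev/null
python3 -m jog '[[-1,0.5,0,0,0,0,0],[-1,1,0,0,0,0,0]]' >/dev/null
python3 -m jog '[[-1,0.5,0,0,0,0,0],[-1,1,0,0,0,0,0]]' >/dev/null
python3 -m jog '[[-1,0.5,0,0,0,0,0],[-1,1,0,0,0,0,0]]' >/dev/null
python3 -m jog '[[-1,0.4,0,0,0,0,0],[-1,0.75,0,0,0,0,0],[-1,1,0,0,0,0,0],[-1,1,0,0,0,0,0],[-1,1,0,0,0,0,0],[-1,1,0,0,0,0,0]]'
python3 -c "
from h import *
to(.4528,.2025,.105)"
```

```text
time_s: 13.55
eef_pos: [0.4529, 0.1987, 0.2653]
tool_rot: [-2.298, -2.142, 0.002]
contact_force: [0.1, -0.9, 0.2]
finger_gap: 0.0432
grip_force: 61.2
pos [0.4529 0.1987 0.2653] toolx yaw 85.98 zax [-0.001 -0.001 -1.   ] share [ 0.048 -0.003  2.004]
```

```bash
python3 -m jog '[[-1,0,0,0.4,0,0,0],[-1,0,0,0.8,0,0,0],[-1,0,0,1,0,0,0],[-1,0,0,1,0,0,0]]' >/dev/null
python3 -m jog '[[-1,0,0,0.4,0,0,0],[-1,0,0,0.7,0,0,0],[-1,0,0,0.88,0,0,0],[-1,0,0,0.95,0,0,0],[-1,0,0,0.97,0,0,0],[-1,0,0,0.98,0,0,0],[-1,0,0,0.98,0,0,0],[-1,0,0,0.98,0,0,0]]'
```

```text
time_s: 14.75
eef_pos: [0.4535, 0.1997, 0.1087]
tool_rot: [2.297, 2.143, 0.002]
contact_force: [-0.3, -0.3, -0.5]
finger_gap: 0.0436
grip_force: 61.2
```

```bash
python3 -m jog '[[-1,0,0,0.03,0,0,0],[-1,0,0,0.045,0,0,0],[-1,0,0,0.045,0,0,0],[-1,0,0,0.045,0,0,0]]'
```

```text
time_s: 15.15
eef_pos: [0.4531, 0.1996, 0.1043]
tool_rot: [2.297, 2.143, 0.001]
contact_force: [0.6, -0.8, 1.9]
finger_gap: 0.0434
grip_force: 61.3
```

```bash
python3 -m jog '[[0.3,0,0,0,0,0,0],[0.3,0,0,0,0,0,0],[0.6,0,0,0,0,0,0],[1,0,0,0,0,0,0],[1,0,0,0,0,0,0],[1,0,0,0,0,0,0],[1,0,0,-0.5,0,0,0],[1,0,0,-1,0,0,0],[1,0,0,-1,0,0,0]]'
python3 -m jog '[[1,-0.5,-0.2,0,0,0,0],[1,-1,-0.427,0,0,0,0]]' >/dev/null
python3 -m jog '[[1,-0.5,0,0,0,0,0],[1,-1,0,0,0,0,0]]' >/dev/null
python3 -m jog '[[1,-0.5,0,0,0,0,0],[1,-1,0,0,0,0,0]]' >/dev/null
python3 -m jog '[[1,-0.5,0,0,0,0,0],[1,-1,0,0,0,0,0]]' >/dev/null
python3 -m jog '[[1,-0.5,0,0,0,0,0],[1,-1,0,0,0,0,0]]' >/dev/null
python3 -m jog '[[1,-0.5,0,0,0,0,0],[1,-0.71,0,0,0,0,0],[1,-0.71,0,0,0,0,0],[1,-0.71,0,0,0,0,0],[1,-0.71,0,0,0,0,0]]'
python3 - <<'E'
from h import *
to(.3880,-.2541,.053)
c=shot('top','t5');P=pts(c)
for u0,u1,z0 in((205,240,.06),(150,205,.1)):
  Q=P[195:260,u0:u1].reshape(-1,3);q=Q[(Q[:,2]>z0-.006)&(Q[:,2]<z0+.02)];print(len(q),q.mean(0))
E
```

```text
time_s: 16.05
eef_pos: [0.4552, 0.2003, 0.1909]
tool_rot: [2.294, 2.14, 0.015]
contact_force: [0.2, -0.7, 0.1]
finger_gap: 0.0852
grip_force: 0.0
time_s: 17.55
eef_pos: [0.3874, -0.2529, 0.1839]
tool_rot: [-2.296, -2.144, -0.0]
contact_force: [0.7, 0.4, 0.6]
finger_gap: 0.0856
grip_force: 0.0
pos [ 0.3874 -0.2529  0.1839] toolx yaw 86.08 zax [-0.  0. -1.] share [-0.015  0.009  1.636]
440 [0.44074018 0.08101554 0.06570787]
378 [0.45013499 0.19654484 0.10799771]
```

```bash
python3 -m jog '[[1,-0.015,0.01,0.5,0,0,0],[1,-0.015,0.01,1,0,0,0],[1,-0.015,0.01,1,0,0,0]]' >/dev/null
python3 -m jog '[[1,0,0,0.3,0,0,0],[1,0,0,0.55,0,0,0],[1,0,0,0.62,0,0,0],[1,0,0,0.62,0,0,0],[1,0,0,0.62,0,0,0],[0.3,0,0,0.62,0,0,0],[0.3,0,0,0.62,0,0,0]]'
```

```text
time_s: 18.6
eef_pos: [0.3885, -0.2554, 0.0558]
tool_rot: [2.296, 2.142, 0.0]
contact_force: [-0.2, 0.5, -0.6]
finger_gap: 0.0592
grip_force: 0.0
```

```bash
python3 -m jog '[[-1,0,0,0,0,0,0],[-1,0,0,0,0,0,0],[-1,0,0,0,0,0,0],[-1,0,0,0,0,0,0],[-1,0,0,0,0,0,0],[-1,0,0,0,0,0,0],[-1,0,0,0,0,0,0],[-1,0,0,0,0,0,0]]'
python3 -m jog '[[-1,0,0,-0.25,0,0,0],[-1,0,0,-0.5,0,0,0],[-1,0,0,-0.75,0,0,0],[-1,0,0,-1,0,0,0],[-1,0,0,-1,0,0,0]]'
python3 -c "
from h import *
c=shot('side','s6')
z=c['color'][60:260,220:420];cv2.imwrite('pics/s6c.png',cv2.resize(z[:,:,::-1],None,fx=2.5,fy=2.5))"
```

```text
time_s: 19.4
eef_pos: [0.3882, -0.2554, 0.0553]
tool_rot: [2.297, 2.142, -0.0]
contact_force: [-1.5, 0.6, 6.2]
finger_gap: 0.0349
grip_force: 60.3
time_s: 19.9
eef_pos: [0.389, -0.2558, 0.1371]
tool_rot: [2.294, 2.14, 0.001]
contact_force: [1.1, -0.4, -0.3]
finger_gap: 0.0344
grip_force: 60.0
```

View pics/s6c.png

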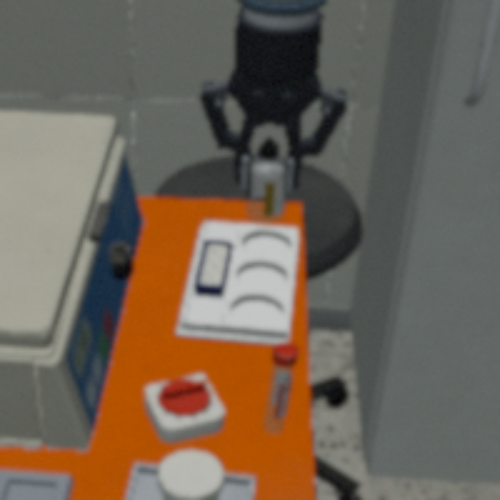

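The dropper is held (nozzle at crop (268,148)). The gripper body would come close to the tall tub, so it parks about 12 mm nearer the cup and a little to the back.

```bash
python3 -m jog '[[-1,0,0,-0.5,0,0,0],[-1,0.3,0.2,-1,0,0,0],[-1,0.65,0.4,-1,0,0,0],[-1,1,0.57,-1,0,0,0]]' >/dev/null
python3 -m jog '[[-1,0.5,0,0,0,0,0],[-1,1,0,0,0,0,0]]' >/dev/null
python3 -m jog '[[-1,0.5,0,0,0,0,0],[-1,1,0,0,0,0,0]]' >/dev/null
python3 -m jog '[[-1,0.5,0,0,0,0,0],[-1,1,0,0,0,0,0]]' >/dev/null
python3 -m jog '[[-1,0.4,0,0,0,0,0],[-1,0.7,0,0,0,0,0],[-1,0.83,0,0,0,0,0],[-1,0.83,0,0,0,0,0],[-1,0.83,0,0,0,0,0],[-1,0.83,0,0,0,0,0]]'
python3 -c "
from h import *
to(.4608,.1265,.0535)"
```

```text
time_s: 21.55
eef_pos: [0.4603, 0.1261, 0.2142]
tool_rot: [2.299, 2.141, -0.001]
contact_force: [-0.6, 0.1, -1.4]
finger_gap: 0.0345
grip_force: 60.2
pos [0.4603 0.1261 0.2142] toolx yaw 85.94 zax [-0.    -0.001 -1.   ] share [0.006 0.006 2.008]
```

```bash
python3 -m jog '[[-1,0,0,0.4,0,0,0],[-1,0,0,0.8,0,0,0],[-1,0,0,1,0,0,0],[-1,0,0,1,0,0,0]]' >/dev/null
python3 -m jog '[[-1,0,0,0.4,0,0,0],[-1,0,0,0.7,0,0,0],[-1,0,0,0.88,0,0,0],[-1,0,0,0.95,0,0,0],[-1,0,0,0.97,0,0,0],[-1,0,0,0.98,0,0,0],[-1,0,0,0.98,0,0,0],[-1,0,0,0.98,0,0,0]]'
```

```text
time_s: 22.75
eef_pos: [0.4608, 0.1274, 0.0571]
tool_rot: [2.297, 2.142, 0.002]
contact_force: [0.8, -0.1, -0.1]
finger_gap: 0.0348
grip_force: 60.2
```

```bash
python3 -m jog '[[-1,0,0,0.04,0,0,0],[-1,0,0,0.06,0,0,0],[-1,0,0,0.06,0,0,0],[-1,0,0,0.06,0,0,0]]'
```

```text
time_s: 23.15
eef_pos: [0.4603, 0.1273, 0.0514]
tool_rot: [2.297, 2.143, 0.0]
contact_force: [0.1, 1.2, 0.9]
finger_gap: 0.0348
grip_force: 60.3
```

```bash
python3 -m jog '[[0,0,0,0,0,0,0],[0,0,0,0,0,0,0],[0.5,0,0,0,0,0,0],[0.7,0,0,0,0,0,0],[0.7,0,0,0,0,0,0],[0.7,0,0,0,0,0,0],[0.7,0,0,-0.3,0,0,0],[1,0,0,-0.65,0,0,0],[1,0,0,-1,0,0,0],[1,0,0,-1,0,0,0]]'
python3 -m jog '[[1,-0.5,0,-0.3,0,0,0],[1,-1,0.03,-0.3,0,0,0]]' >/dev/null
python3 -m jog '[[1,-0.5,0,0,0,0,0],[1,-1,0,0,0,0,0]]' >/dev/null
python3 -m jog '[[1,-0.5,0,0,0,0,0],[1,-1,0,0,0,0,0]]' >/dev/null
python3 -m jog '[[1,-0.5,0,0,0,0,0],[1,-1,0,0,0,0,0]]' >/dev/null
python3 -m jog '[[1,-0.5,0,0,0,0,0],[1,-0.84,0,0,0,0,0],[1,-0.84,0,0,0,0,0],[1,-0.84,0,0,0,0,0],[1,-0.84,0,0,0,0,0]]'
python3 - <<'E'
from h import *
to(.4362,-.259,.0395)
c=shot('top','t7')
cv2.imwrite('pics/t7c.png',cv2.resize(c['color'][125:285,130:430,::-1],None,fx=2.6,fy=2.6,interpolation=2))
E
```

```text
time_s: 24.15
eef_pos: [0.4623, 0.1277, 0.1361]
tool_rot: [2.294, 2.14, 0.01]
contact_force: [0.7, -0.9, 0.2]
finger_gap: 0.0854
grip_force: 0.0
time_s: 25.45
eef_pos: [0.4358, -0.2583, 0.1549]
tool_rot: [-2.296, -2.143, -0.0]
contact_force: [-0.6, 0.9, -0.3]
finger_gap: 0.0854
grip_force: 0.0
pos [ 0.4358 -0.2583  0.1549] toolx yaw 86.06 zax [-0.     0.001 -1.   ] share [-0.01   0.006  1.442]
```

View pics/t7c.png

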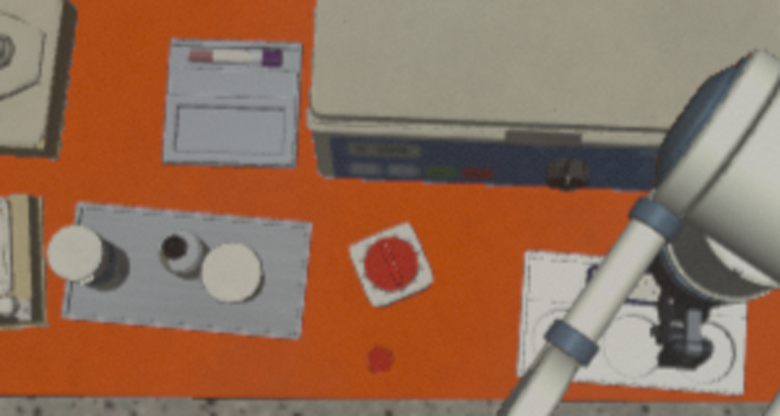

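All three stand in the tray: tub (78,252), dropper (180,250), cup (232,272) in crop. Board pocket centre is at crop (229,129), i.e. pixel (218.1,174.6). Now the clay tray.

```bash
python3 - <<'E'
from h import *
c=dict(np.load('pics/t7.npz'));K=c['intrinsics'];T=c['world_from_camera']
def ray(u,v,z):
    d=T[:3,:3]@np.array([(u-K[0,2])/K[0,0],-(v-K[1,2])/K[1,1],-1]);return (T[:3,3]+d*(z-T[2,3])/d[2])[:2]
for n,l in(('board',[(172,38),(301,42),(297,166),(163,162)]),('pocket',[(176,103),(285,107),(281,155),(173,152)])):
    w=np.array([ray(130+a/2.6,125+b/2.6,.011) for a,b in l]);print(n,w.round(4).tolist(),w.mean(0).round(4),'yaw',np.degrees(np.arctan2(-(w[0]-w[1])[1],(w[0]-w[1])[0])))
# board by depth: points 6..14 mm high
P=pts(c);Q=P[136:195,188:250].reshape(-1,3);q=Q[(Q[:,2]>.0085)&(Q[:,2]<.0125)]
print(cv2.minAreaRect(q[:,:2].astype(np.float32)),len(q))
E
python3 -m jog '[[1,-0.01,0.006,0.5,0,0,0],[1,-0.01,0.006,1,0,0,0],[0.4,-0.01,0.006,1,0,0,0]]' >/dev/null
python3 -m jog '[[0.4,0,0,0.2,0,0,0],[0.4,0,0,0.38,0,0,0],[0.4,0,0,0.42,0,0,0],[0.4,0,0,0.42,0,0,0],[0.4,0,0,0.42,0,0,0]]'
```

```text
board [[0.6577, 0.1498], [0.6546, 0.0338], [0.5414, 0.0346], [0.5442, 0.1532]] [0.5995 0.0929] yaw -88.4620603757643
pocket [[0.5978, 0.1438], [0.5947, 0.0466], [0.5512, 0.049], [0.5533, 0.1447]] [0.5742 0.096 ] yaw -88.19537827558703
((0.5993140339851379, 0.09507687389850616), (0.1181701123714447, 0.11463746428489685), 88.59673309326172) 940
time_s: 26.3
eef_pos: [0.4367, -0.2602, 0.0428]
tool_rot: [2.296, 2.142, 0.0]
contact_force: [0.4, -0.8, -0.4]
finger_gap: 0.0598
grip_force: 0.0
```

```bash
python3 -m jog '[[0.4,0,0,0.04,0,0,0],[0,0,0,0.04,0,0,0],[-1,0,0,0.04,0,0,0],[-1,0,0,0.04,0,0,0],[-1,0,0,0.04,0,0,0],[-1,0,0,0.04,0,0,0],[-1,0,0,0.04,0,0,0],[-1,0,0,0.04,0,0,0],[-1,0,0,0.04,0,0,0],[-1,0,0,0.04,0,0,0]]'
```

```text
time_s: 27.3
eef_pos: [0.4365, -0.2602, 0.039]
tool_rot: [2.296, 2.142, 0.0]
contact_force: [0.3, -0.5, 5.7]
finger_gap: 0.0281
grip_force: 61.2
```

```bash
python3 -m jog '[[-1,0,0,-0.2,0,0,0],[-1,0,0,-0.5,0,0,0],[-1,0,0,-1,0,0,0]]'
python3 -m jog '[[-1,0,0,-0.5,0,0,0],[-1,0,0,-1,0,0,0],[-1,0,0,-1,0,0,0]]'
python3 -m jog '[[-1,0.3,0,-0.3,0,0,0],[-1,0.65,0,-0.5,0,0,0],[-1,1,0,-0.5,0,0,0]]' >/dev/null
python3 -m jog '[[-1,0.5,0,0,0,0,0],[-1,1,0,0,0,0,0]]' >/dev/null
python3 -m jog '[[-1,0.5,0,0,0,0,0],[-1,1,0,0,0,0,0]]' >/dev/null
python3 -m jog '[[-1,0.5,0,0,0,0,0],[-1,1,0,0,0,0,0]]' >/dev/null
python3 -m jog '[[-1,0.3,0.3,0,0,0,-0.014],[-1,0.55,0.6,0,0,0,-0.014],[-1,0.55,1,0,0,0,-0.014]]' >/dev/null
python3 -m jog '[[-1,0,0.2,0,0,0,0],[-1,0,0.4,0,0,0,0],[-1,0,0.4,0,0,0,0],[-1,0,0.4,0,0,0,0],[-1,0,0.4,0,0,0,0]]'
python3 - <<'E'
from h import *
to(.574,.0945,.033)
c=shot('wrist','w8')
E
```

```text
time_s: 27.6
eef_pos: [0.4344, -0.2588, 0.1154]
tool_rot: [-2.292, -2.138, 0.002]
contact_force: [0.1, -0.0, -0.2]
finger_gap: 0.0284
grip_force: 60.6
time_s: 27.9
eef_pos: [0.4379, -0.2611, 0.2048]
tool_rot: [2.29, 2.137, 0.003]
contact_force: [-0.6, 1.0, -0.6]
finger_gap: 0.0279
grip_force: 60.6
time_s: 29.6
eef_pos: [0.5726, 0.0968, 0.238]
tool_rot: [-2.249, -2.193, 0.001]
contact_force: [0.6, -0.3, -1.2]
finger_gap: 0.0286
grip_force: 60.6
pos [0.5726 0.0968 0.238 ] toolx yaw 88.54 zax [-0.001 -0.    -1.   ] share [-0.028  0.021  2.563]
```

View pics/w8.png

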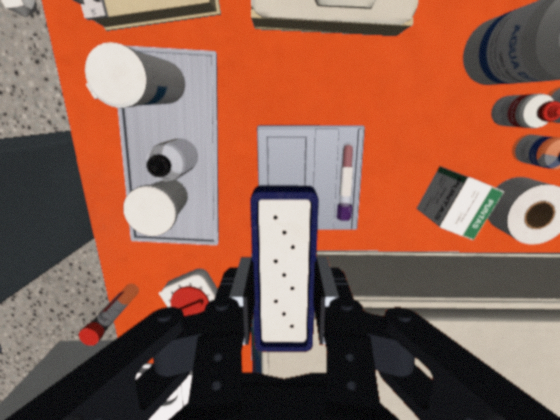

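Clay tray held at (284,268), board ahead with the pocket at (288,175). Measure both from this view.

Run:
```python
from h import *
c=dict(np.load('pics/w8.npz'));P=pts(c)
Q=P[180:356,240:330].reshape(-1,3);z=Q[:,2];q=Q[(z>.15)&(z<.25)]
hsv=cv2.cvtColor(c['color'],cv2.COLOR_RGB2HSV)
print('z',np.percentile(q[:,2],[5,50,95]))
q=q[np.abs(q[:,2]-np.median(q[:,2]))<.004];print('clay',cv2.minAreaRect(q[:,:2].astype(np.float32)),q.mean(0),np.polyfit(q[:,1],q[:,2],1))
K=c['intrinsics'];T=c['world_from_camera']
m=(c['z_map']>0)&(P[...,2]>.003)&(P[...,2]<.0135)&(P[...,0]>.52)&(P[...,1]>.03)&(P[...,1]<.17)&(P[...,0]<.69)
q=P[m&(hsv[...,1]<110)];print('board vis',len(q),q.min(0),q.max(0))
def ray(u,v,z):
    d=T[:3,:3]@np.array([(u-K[0,2])/K[0,0],-(v-K[1,2])/K[1,1],-1]);return (T[:3,3]+d*(z-T[2,3])/d[2])[:2]
for p in((258,127),(363,126),(357,229),(267,136),(307,136)):print(p,ray(*p,.011).round(4))
```

```text
z [0.22061421 0.22239243 0.23909667]
clay ((0.5724181532859802, 0.09840008616447449), (0.08588691800832748, 0.0411490760743618), 89.38257598876953) [0.5723894  0.10197404 0.22275008] [0.00278463 0.22246612]
board vis 7150 [0.54306476 0.0363082  0.00302418] [0.65967501 0.15704795 0.01349207]
(258, 127) [0.5466 0.1553]
(363, 126) [0.657  0.1535]
(357, 229) [0.6558 0.0374]
(267, 136) [0.5557 0.1458]
(307, 136) [0.5981 0.1447]
```

```bash
python3 -m jog '[[-1,-0.03,0.033,0.4,0,0,0],[-1,-0.03,0.033,0.8,0,0,0],[-1,-0.03,0.033,1,0,0,0],[-1,-0.03,0.033,1,0,0,0]]' >/dev/null
python3 -m jog '[[-1,0,0,0.4,0,0,0],[-1,0,0,0.8,0,0,0],[-1,0,0,1,0,0,0],[-1,0,0,1,0,0,0]]' >/dev/null
python3 -m jog '[[-1,0,0,0.2,0,0,0],[-1,0,0,0.35,0,0,0],[-1,0,0,0.45,0,0,0],[-1,0,0,0.45,0,0,0],[-1,0,0,0.45,0,0,0],[-1,0,0,0.45,0,0,0]]'
python3 -c "
from h import *
to(.575,.095,.035)"
```

```text
time_s: 31.05
eef_pos: [0.5763, 0.0943, 0.0432]
tool_rot: [2.249, 2.193, 0.001]
contact_force: [0.4, -0.8, -0.7]
finger_gap: 0.0279
grip_force: 60.6
pos [0.5763 0.0943 0.0432] toolx yaw 88.54 zax [ 0.001  0.    -1.   ] share [ 0.008 -0.016  0.103]
```

```bash
python3 -m jog '[[-1,0.008,-0.01,0.04,0,0,0],[-1,0.008,-0.01,0.08,0,0,0],[-1,0.008,-0.01,0.105,0,0,0],[-1,0.008,-0.01,0.105,0,0,0],[-1,0.008,-0.01,0.105,0,0,0]]'
```

```text
time_s: 31.55
eef_pos: [0.575, 0.095, 0.034]
tool_rot: [-2.249, -2.193, 0.0]
contact_force: [0.9, -0.9, -0.5]
finger_gap: 0.0283
grip_force: 60.6
```

```bash
python3 -m jog '[[0,0,0,0,0,0,0],[0,0,0,0,0,0,0],[0,0,0,0,0,0,0],[0.3,0,0,0,0,0,0],[0.3,0,0,-0.2,0,0,0],[0.3,0,0,-0.6,0,0,0],[0.6,0,0,-1,0,0,0]]'
python3 -m jog '[[1,0,0,-0.5,0,0,0],[1,0,-0.3,-1,0,0,0.014],[1,0,-0.7,-1,0,0,0.014],[1,0,-1,-1,0,0,0.014],[1,0,-1,-1,0,0,0.014]]'
python3 - <<'E'
from h import *
to(.4605,.1273,.053)
c=shot('wrist','w9');c=shot('side','s9');P=pts(c)
z=c['color'][200:340,140:360];cv2.imwrite('pics/s9c.png',cv2.resize(z[:,:,::-1],None,fx=3,fy=3))
m=(P[...,2]>.0165)&(P[...,2]<.024)&(P[...,0]>.54)&(P[...,0]<.61)&(P[...,1]>.03)&(P[...,1]<.17)
q=P[m];print(len(q),cv2.minAreaRect(q[:,:2].astype(np.float32)),q.mean(0))
E
```

```text
time_s: 32.25
eef_pos: [0.5747, 0.0949, 0.1156]
tool_rot: [-2.249, -2.193, 0.001]
contact_force: [0.8, -0.5, -0.0]
finger_gap: 0.0675
grip_force: 0.0
time_s: 32.75
eef_pos: [0.4936, 0.0972, 0.1965]
tool_rot: [2.295, 2.143, 0.004]
contact_force: [0.5, -0.2, 0.3]
finger_gap: 0.0851
grip_force: 0.0
pos [0.4936 0.0972 0.1965] toolx yaw 86.06 zax [ 0.003  0.001 -1.   ] share [ 0.345 -0.443  1.793]
528 ((0.5801882147789001, 0.09678368270397186), (0.08873829245567322, 0.039010632783174515), 89.39380645751953) [0.57626144 0.09919341 0.01948167]
```

View pics/s9c.png

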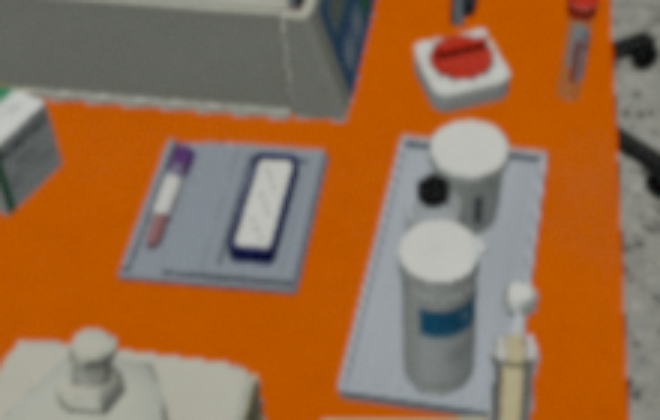

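The clay tray lies flat in the pocket (crop (265,205)), and the vessels stand. Next, fetch the dropper.

```bash
python3 -m jog '[[0.7,0.345,-0.44,0,0,0,0],[0.7,0.345,-0.44,0.3,0,0,0],[0.7,0.345,-0.44,0.7,0,0,0],[0.7,0.345,-0.44,1,0,0,0],[0.7,0.345,-0.44,1,0,0,0],[0.7,0.345,-0.44,1,0,0,0]]'
python3 -c "
from h import *
to(.4603,.1273,.0525)"
```

```text
time_s: 33.45
eef_pos: [0.4623, 0.1269, 0.1144]
tool_rot: [-2.297, -2.143, 0.001]
contact_force: [0.0, -0.4, 0.8]
finger_gap: 0.0727
grip_force: 0.0
pos [0.4623 0.1269 0.1144] toolx yaw 86.01 zax [-0.001 -0.    -1.   ] share [ 0.003 -0.025  0.774]
```

```bash
python3 -m jog '[[0.7,0,-0.02,0.3,0,0,0],[0.7,0,-0.02,0.6,0,0,0],[0.7,0,-0.02,0.775,0,0,0],[0.7,0,-0.02,0.775,0,0,0],[0,0,-0.02,0.775,0,0,0],[-1,0,-0.02,0.775,0,0,0],[-1,0,-0.02,0.775,0,0,0],[-1,0,-0.02,0.775,0,0,0],[-1,0,-0.02,0.775,0,0,0],[-1,0,-0.02,0.775,0,0,0],[-1,0,-0.02,0.775,0,0,0],[-1,0,-0.02,0.775,0,0,0]]'
python3 -m jog '[[-1,0,0,-0.25,0,0,0],[-1,0,0,-0.5,0,0,0],[-1,0,0,-0.75,0,0,0],[-1,0,0,-1,0,0,0],[-1,0,0,-1,0,0,0]]'
```

```text
time_s: 34.65
eef_pos: [0.4614, 0.1274, 0.0542]
tool_rot: [2.296, 2.142, 0.005]
contact_force: [-0.8, 0.2, 6.1]
finger_gap: 0.0347
grip_force: 60.2
time_s: 35.15
eef_pos: [0.4619, 0.1274, 0.1357]
tool_rot: [2.295, 2.141, 0.008]
contact_force: [0.6, 1.1, 0.2]
finger_gap: 0.0346
grip_force: 59.9
```

```bash
python3 -m jog '[[-1,0,0,-0.5,0,0,0],[-1,-0.3,-0.2,-1,0,0,0],[-1,-0.65,-0.4,-1,0,0,0],[-1,-1,-0.58,-1,0,0,0]]' >/dev/null
python3 -m jog '[[-1,-0.5,0,0,0,0,0],[-1,-1,0,0,0,0,0]]' >/dev/null
python3 -m jog '[[-1,-0.5,0,0,0,0,0],[-1,-1,0,0,0,0,0]]' >/dev/null
python3 -m jog '[[-1,-0.5,0,0,0,0,0],[-1,-1,0,0,0,0,0]]' >/dev/null
python3 -m jog '[[-1,-0.4,0,0,0,0,0],[-1,-0.7,0,0,0,0,0],[-1,-0.84,0,0,0,0,0],[-1,-0.84,0,0,0,0,0],[-1,-0.84,0,0,0,0,0],[-1,-0.84,0,0,0,0,0]]'
python3 -c "
from h import *
to(.3885,-.2552,.059)"
```

```text
time_s: 36.75
eef_pos: [0.3874, -0.2549, 0.2121]
tool_rot: [-2.296, -2.145, -0.001]
contact_force: [-0.3, -0.1, 0.2]
finger_gap: 0.0347
grip_force: 60.2
pos [ 0.3874 -0.2549  0.2121] toolx yaw 86.11 zax [ 0.  0. -1.] share [-0.004  0.013  1.913]
```

```bash
python3 -m jog '[[-1,0,0.01,0.4,0,0,0],[-1,0,0.01,0.8,0,0,0],[-1,0,0.01,1,0,0,0],[-1,0,0.01,1,0,0,0]]' >/dev/null
python3 -m jog '[[-1,0,0,0.3,0,0,0],[-1,0,0,0.55,0,0,0],[-1,0,0,0.75,0,0,0],[-1,0,0,0.86,0,0,0],[-1,0,0,0.88,0,0,0],[-1,0,0,0.88,0,0,0],[-1,0,0,0.88,0,0,0]]'
```

```text
time_s: 37.85
eef_pos: [0.3886, -0.2565, 0.0632]
tool_rot: [2.296, 2.142, 0.001]
contact_force: [-0.4, 0.3, 0.0]
finger_gap: 0.0344
grip_force: 60.1
```

```bash
python3 -m jog '[[-1,0.015,0,0.03,0,0,0],[-1,0.015,0,0.06,0,0,0],[-1,0.015,0,0.06,0,0,0],[-1,0.015,0,0.06,0,0,0]]'
```

```text
time_s: 38.25
eef_pos: [0.3884, -0.2551, 0.0582]
tool_rot: [2.296, 2.142, 0.001]
contact_force: [-1.5, 1.1, 5.7]
finger_gap: 0.0348
grip_force: 60.8
```

```bash
python3 -m jog '[[0,0,0,0,0,0,0],[0,0,0,0,0,0,0],[0.5,0,0,0,0,0,0],[0.7,0,0,0,0,0,0],[0.7,0,0,0,0,0,0],[0.7,0,0,-0.3,0,0,0],[1,0,0,-0.65,0,0,0],[1,0,0,-1,0,0,0],[1,0,0,-1,0,0,0]]' >/dev/null
python3 -m jog '[[1,0,0,-0.6,0,0,0],[1,0.5,0.2,-0.6,0,0,0],[1,1,0.42,-0.6,0,0,0]]' >/dev/null
python3 -m jog '[[1,0.5,0,0,0,0,0],[1,1,0,0,0,0,0]]' >/dev/null
python3 -m jog '[[1,0.5,0,0,0,0,0],[1,1,0,0,0,0,0]]' >/dev/null
python3 -m jog '[[1,0.5,0,0,0,0,0],[1,1,0,0,0,0,0]]' >/dev/null
python3 -m jog '[[1,0.5,0,0,0,0,0],[1,1,0,0,0,0,0]]' >/dev/null
python3 -m jog '[[1,0.4,0,0,0,0,0],[1,0.73,0,0,0,0,0],[1,0.73,0,0,0,0,0],[1,0.73,0,0,0,0,0]]'
python3 - <<'E'
from h import *
to(.4533,.1997,.1055)
c=shot('top','t10');P=pts(c)
Q=P[240:275,362:392].reshape(-1,3)
for z0,z1 in((.08,.1),(.06,.1)):
  q=Q[(Q[:,2]>z0)&(Q[:,2]<z1)];print(len(q),q.mean(0),cv2.minAreaRect(q[:,:2].astype(np.float32)))
E
```

```text
time_s: 40.65
eef_pos: [0.453, 0.2002, 0.184]
tool_rot: [-2.296, -2.144, 0.003]
contact_force: [-0.6, -0.5, -0.9]
finger_gap: 0.0856
grip_force: 0.0
pos [0.453  0.2002 0.184 ] toolx yaw 86.1 zax [-0.001 -0.001 -1.   ] share [-0.004  0.005  0.981]
67 [ 0.38841829 -0.25397643  0.0846924 ] ((0.3880079686641693, -0.2549571990966797), (0.017428720369935036, 0.017956586554646492), 41.158966064453125)
229 [ 0.38749006 -0.25312863  0.07180266] ((0.38831645250320435, -0.25444459915161133), (0.03422001376748085, 0.03476531058549881), 45.0980224609375)
```

Dropper is back within 1 mm. Now the tub.

```bash
python3 -m jog '[[1,0,0,0.4,0,0,0],[1,0,0,0.8,0,0,0],[1,0,0,0.98,0,0,0],[1,0,0,0.98,0,0,0],[0,0,0,0.98,0,0,0],[-1,0,0,0.98,0,0,0],[-1,0,0,0.98,0,0,0],[-1,0,0,0.98,0,0,0],[-1,0,0,0.98,0,0,0],[-1,0,0,0.98,0,0,0],[-1,0,0,0.98,0,0,0],[-1,0,0,0.98,0,0,0]]'
python3 -m jog '[[-1,0,0,-0.25,0,0,0],[-1,0,0,-0.5,0,0,0],[-1,0,0,-0.75,0,0,0],[-1,0,0,-1,0,0,0],[-1,0,0,-1,0,0,0]]'
```

```text
time_s: 41.9
eef_pos: [0.4546, 0.2005, 0.1089]
tool_rot: [2.296, 2.142, 0.006]
contact_force: [-0.1, -0.4, 6.2]
finger_gap: 0.043
grip_force: 60.7
time_s: 42.4
eef_pos: [0.4545, 0.2006, 0.1901]
tool_rot: [2.295, 2.142, 0.009]
contact_force: [-0.7, -0.4, 0.7]
finger_gap: 0.0432
grip_force: 61.0
```

```bash
python3 -m jog '[[-1,0,0,-0.5,0,0,0],[-1,-0.3,-0.1,-1,0,0,0],[-1,-0.65,-0.2,-1,0,0,0],[-1,-1,-0.41,-1,0,0,0]]' >/dev/null
python3 -m jog '[[-1,-0.5,0,0,0,0,0],[-1,-1,0,0,0,0,0]]' >/dev/null
python3 -m jog '[[-1,-0.5,0,0,0,0,0],[-1,-1,0,0,0,0,0]]' >/dev/null
python3 -m jog '[[-1,-0.5,0,0,0,0,0],[-1,-1,0,0,0,0,0]]' >/dev/null
python3 -m jog '[[-1,-0.4,0,0,0,0,0],[-1,-0.75,0,0,0,0,0],[-1,-1,0,0,0,0,0],[-1,-1,0,0,0,0,0],[-1,-1,0,0,0,0,0],[-1,-1,0,0,0,0,0]]'
python3 -c "
from h import *
to(.3940,-.1970,.1129)"
```

```text
time_s: 44.0
eef_pos: [0.393, -0.1958, 0.2661]
tool_rot: [-2.296, -2.144, -0.0]
contact_force: [0.1, 0.1, -0.5]
finger_gap: 0.0429
grip_force: 61.3
pos [ 0.393  -0.1958  0.2661] toolx yaw 86.07 zax [-0.     0.001 -1.   ] share [-0.015  0.014  1.915]
```

```bash
python3 -m jog '[[-1,0,0.01,0.4,0,0,0],[-1,0,0.01,0.8,0,0,0],[-1,0,0.01,1,0,0,0],[-1,0,0.01,1,0,0,0]]' >/dev/null
python3 -m jog '[[-1,0,0,0.3,0,0,0],[-1,0,0,0.55,0,0,0],[-1,0,0,0.75,0,0,0],[-1,0,0,0.86,0,0,0],[-1,0,0,0.88,0,0,0],[-1,0,0,0.88,0,0,0],[-1,0,0,0.88,0,0,0]]'
```

```text
time_s: 45.1
eef_pos: [0.3941, -0.197, 0.1173]
tool_rot: [2.296, 2.142, 0.001]
contact_force: [0.6, 0.4, 0.3]
finger_gap: 0.0435
grip_force: 61.2
```

```bash
python3 -m jog '[[-1,0,0,0.03,0,0,0],[-1,0,0,0.055,0,0,0],[-1,0,0,0.055,0,0,0],[-1,0,0,0.055,0,0,0]]'
```

```text
time_s: 45.5
eef_pos: [0.3941, -0.1971, 0.1129]
tool_rot: [2.296, 2.141, 0.0]
contact_force: [-1.4, 0.5, 5.5]
finger_gap: 0.0434
grip_force: 61.6
```

```bash
python3 -m jog '[[0.3,0,0,0,0,0,0],[0.3,0,0,0,0,0,0],[0.6,0,0,0,0,0,0],[1,0,0,0,0,0,0],[1,0,0,0,0,0,0],[1,0,0,0,0,0,0],[1,0,0,-0.5,0,0,0],[1,0,0,-1,0,0,0],[1,0,0,-1,0,0,0]]' >/dev/null
python3 -m jog '[[1,0.5,0.2,0,0,0,0],[1,1,0.355,0,0,0,0]]' >/dev/null
python3 -m jog '[[1,0.5,0,0,0,0,0],[1,1,0,0,0,0,0]]' >/dev/null
python3 -m jog '[[1,0.5,0,0,0,0,0],[1,1,0,0,0,0,0]]' >/dev/null
python3 -m jog '[[1,0.3,0,0.2,0,0,0],[1,0.54,0,0.6,0,0,0],[1,0.54,0,0.8,0,0,0],[1,0.54,0,0.8,0,0,0],[1,0.54,0,0.8,0,0,0]]'
python3 - <<'E'
from h import *
to(.4417,.0835,.063)
c=shot('top','t11');P=pts(c)
Q=P[230:275,332:365].reshape(-1,3);q=Q[(Q[:,2]>.1)&(Q[:,2]<.13)];print('tub',len(q),q.mean(0),cv2.minAreaRect(q[:,:2].astype(np.float32)))
E
```

```text
time_s: 47.5
eef_pos: [0.4417, 0.0831, 0.128]
tool_rot: [2.298, 2.142, -0.001]
contact_force: [0.5, 1.2, 0.8]
finger_gap: 0.0852
grip_force: 0.0
pos [0.4417 0.0831 0.128 ] toolx yaw 85.98 zax [-0. -0. -1.] share [0.006 0.    0.812]
tub 395 [ 0.38989217 -0.19741716  0.11252142] ((0.38936352729797363, -0.19758853316307068), (0.04248680919408798, 0.04416686296463013), 89.63570404052734)
```

Tub is back within 4 mm. Now the cup.

```bash
python3 -m jog '[[1,0,0,0.4,0,0,0],[1,0,0,0.7,0,0,0],[1,0,0,0.82,0,0,0],[1,0,0,0.82,0,0,0],[0.2,0,0,0.82,0,0,0],[-1,0,0,0.82,0,0,0],[-1,0,0,0.82,0,0,0],[-1,0,0,0.82,0,0,0],[-1,0,0,0.82,0,0,0],[-1,0,0,0.82,0,0,0],[-1,0,0,0.82,0,0,0],[-1,0,0,0.82,0,0,0]]'
python3 -m jog '[[-1,0,0,-0.25,0,0,0],[-1,0,0,-0.5,0,0,0],[-1,0,0,-0.75,0,0,0],[-1,0,0,-1,0,0,0],[-1,0,0,-1,0,0,0]]'
```

```text
time_s: 48.75
eef_pos: [0.4427, 0.084, 0.0643]
tool_rot: [2.296, 2.142, 0.004]
contact_force: [-1.0, -1.3, 6.0]
finger_gap: 0.0473
grip_force: 61.1
time_s: 49.25
eef_pos: [0.4434, 0.0841, 0.1461]
tool_rot: [2.294, 2.14, 0.009]
contact_force: [0.7, 0.2, -0.3]
finger_gap: 0.0473
grip_force: 61.7
```

```bash
python3 -m jog '[[-1,0,0,-0.5,0,0,0],[-1,-0.3,-0.1,-1,0,0,0],[-1,-0.65,-0.2,-1,0,0,0],[-1,-1,-0.42,-1,0,0,0]]' >/dev/null
python3 -m jog '[[-1,-0.5,0,0,0,0,0],[-1,-1,0,0,0,0,0]]' >/dev/null
python3 -m jog '[[-1,-0.5,0,0,0,0,0],[-1,-1,0,0,0,0,0]]' >/dev/null
python3 -m jog '[[-1,-0.5,0,0,0,0,0],[-1,-1,0,0,0,0,0]]' >/dev/null
python3 -m jog '[[-1,-0.4,0,0,0,0,0],[-1,-0.75,0,0,0,0,0],[-1,-1,0,0,0,0,0],[-1,-1,0,0,0,0,0],[-1,-1,0,0,0,0,0],[-1,-1,0,0,0,0,0]]'
python3 -c "
from h import *
to(.3822,-.3137,.0683)"
```

```text
time_s: 50.85
eef_pos: [0.3805, -0.3121, 0.2217]
tool_rot: [-2.296, -2.143, -0.0]
contact_force: [1.0, -0.5, -0.5]
finger_gap: 0.0472
grip_force: 61.8
pos [ 0.3805 -0.3121  0.2217] toolx yaw 86.06 zax [-0.     0.001 -1.   ] share [-0.02   0.023  1.918]
```

```bash
python3 -m jog '[[-1,0,0.015,0.4,0,0,0],[-1,0,0.015,0.8,0,0,0],[-1,0,0.015,1,0,0,0],[-1,0,0.015,1,0,0,0]]' >/dev/null
python3 -m jog '[[-1,0,0,0.3,0,0,0],[-1,0,0,0.55,0,0,0],[-1,0,0,0.75,0,0,0],[-1,0,0,0.86,0,0,0],[-1,0,0,0.88,0,0,0],[-1,0,0,0.88,0,0,0],[-1,0,0,0.88,0,0,0]]'
```

```text
time_s: 51.95
eef_pos: [0.3821, -0.3134, 0.0729]
tool_rot: [2.296, 2.142, 0.0]
contact_force: [0.8, 0.2, -0.3]
finger_gap: 0.0469
grip_force: 61.8
```

```bash
python3 -m jog '[[-1,0,0,0.03,0,0,0],[-1,0,0,0.055,0,0,0],[-1,0,0,0.055,0,0,0],[-1,0,0,0.055,0,0,0]]'
python3 -m jog '[[0.3,0,0,0,0,0,0],[0.3,0,0,0,0,0,0],[0.6,0,0,0,0,0,0],[1,0,0,0,0,0,0],[1,0,0,0,0,0,0],[1,0,0,0,0,0,0],[1,0,0,-0.5,0,0,0],[1,0,0,-1,0,0,0],[1,0,0,-1,0,0,0]]'
python3 -m jog '[[1,0,0,-0.5,0,0,0],[1,-0.5,0,-1,0,0,0],[1,-1,0,-1,0,0,0],[1,-1,0,-1,0,0,0],[1,-1,0,-1,0,0,0],[1,-1,0,-1,0,0,0]]'
python3 - <<'E'
from h import *
c=shot('wrist','w12');P=pts(c)
for n,z0,z1 in(('tub',.105,.12),('cup/dr',.062,.075),('drop',.08,.1)):
    m=((P[...,2]>z0)&(P[...,2]<z1)&(c['z_map']>0)&(P[...,0]<.45)&(P[...,0]>.33)).astype(np.uint8)
    N,l,st,ce=cv2.connectedComponentsWithStats(m)
    for i in range(1,N):
        if st[i,4]>100:
            q=P[l==i];print(n,q.mean(0).round(4),np.round(cv2.minAreaRect(q[:,:2].astype(np.float32))[0],4))
c=shot('top','t12');cv2.imwrite('pics/t12c.png',cv2.resize(c['color'][125:285,130:430,::-1],None,fx=2.6,fy=2.6,interpolation=2))
E
```

```text
time_s: 52.35
eef_pos: [0.3819, -0.3134, 0.0683]
tool_rot: [2.296, 2.142, -0.0]
contact_force: [-0.4, 0.2, 6.0]
finger_gap: 0.0472
grip_force: 62.3
time_s: 53.25
eef_pos: [0.3835, -0.3148, 0.1541]
tool_rot: [2.289, 2.136, 0.001]
contact_force: [0.6, 0.6, 0.6]
finger_gap: 0.0855
grip_force: 0.0
time_s: 53.85
eef_pos: [0.376, -0.392, 0.2263]
tool_rot: [-2.296, -2.142, -0.001]
contact_force: [-0.2, -0.3, -0.5]
finger_gap: 0.0857
grip_force: 0.0
cup/dr [ 0.3875 -0.2573  0.0656] [ 0.3882 -0.2549]
cup/dr [ 0.3807 -0.3145  0.0693] [ 0.3806 -0.3149]
drop [ 0.3886 -0.2551  0.0842] [ 0.3886 -0.2545]
```

View pics/t12c.png

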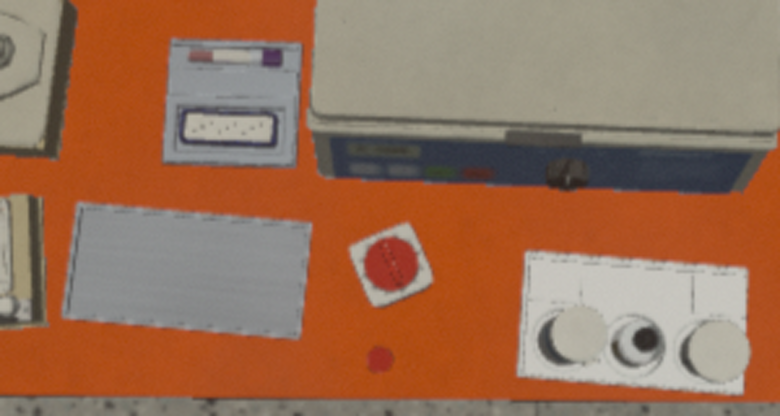

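The clay tray is seated in the pocket (crop (229,127)). Tub (577,334), dropper (638,340) and cup (715,350) are back upright in their wells, the timer and vial are untouched, and the arm is clear.

```bash
python3 -c "
from rig import robot
print(robot.sign_off())"
```

```text
the job is handed in; nothing more can be done
None
```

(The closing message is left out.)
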